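# Hang the second counting paddle

## Robot

A 6-joint arm with a two-finger parallel gripper is mounted at the origin on the work surface. World frame = base frame: x ahead of the robot, y to its left, z up, the work surface at z = 0. Lengths are in m, angles in degrees, forces in N, time in s.
With the tool pointing down it reaches from about 0.325 to 0.85 m from the base axis. Payload 15.5 kg.
Tool frame: the origin (TCP) lies midway between the tips of the shut fingers; the grasp point (between the pads) lies 19 mm behind it; z points along the fingers, y is the line along which they close (so a half turn about z gives the same grasp; the last joint's range is limited). The gripper opens to 91 mm and grips with 3 to 60 N. Pads are 32 mm wide; open, the fingers measure 118 mm over their backs; the gripper's body (76 mm by 178 mm) begins 60 mm behind the grasp point.
Start: joints at [-80.357, 28.281, 77.091, -0, 74.628, -5.472], TCP at [0.163, -0.603, 0.174] pointing down, gripper open.
Joint ranges: [-166.48, 166.48], [-47.26, 123.95], [12.59, 153.08], [-70.14, 250.14], [6.76, 159.57], [-176.63, 176.63]. Speed limits (degrees/s): [108.29, 108.29, 147.25, 172.46, 172.46, 172.46].

## Interface

Orientations are given as a 3x3 rotation matrix whose columns are the frame's x, y, z axes.
In Python, from bench import ctrl gives the robot as it stands. The module is installed in compiled form; this text tells all that it offers. Calls block until the motion is done:
- ctrl.goto(position, orientation): joint-space move of the TCP to a pose.
- ctrl.move_l(position, vel=0.15, ori=None, contact_N=None): straight line of the TCP; ori=None keeps the orientation; vel is the mean speed in m/s. With contact_N (N) it stops when the force on the tool has changed by that much, and returns True; else False.
- ctrl.movej(angles): joint-space move.
- ctrl.command_gripper(opening): opening from 0.0 (shut) to 1.0 (fully open); the grip force is fixed at half the most; returns when the fingers have stopped.
- ctrl.sleep(seconds).
- ctrl.ik(position, orientation): joint angles nearest the present ones, or None.
- ctrl.read_camera(name): name is "scene" or "top" or "wrist"; returns the picture (384x512x3 uint8, blue, green, red); there is no depth.
- ctrl.camera_params(name): a dict with "fx", "fy", "cx", "cy" (pixels), "pose" (4x4, takes a point from camera to world coordinates); the wrist camera has in their place "T_tool_cam" (4x4, takes a point from camera to tool coordinates, whose origin is the TCP and whose axes are the flange's). Camera axes: x right, y up, looking along -z (the intrinsics and any distortion apply to the point x, -y, -z); pixel columns grow to the right and rows downward; lengths in m; the calibration is good to about 2 mm. A picture is of the moment at which its call begins: read the wrist's pose just before it. camera_params takes no time and is no camera call.
A pose or a line that the arm cannot do raises ctrl.MotionError and nothing moves.
- ctrl.sign_off(): hands the job in; it is judged then, once.
Readings, each from a call of its own:
- ctrl.current_t(): time.
- ctrl.current_q(): joint angles.
- ctrl.current_dq(): joint speeds.
- ctrl.current_effort(): joint torques, N m.
- ctrl.current_tool_pos(): TCP position.
- ctrl.current_eef_rot(): TCP orientation.
- ctrl.current_contact_force(): force on the tool from outside, world axes, zero at the start.
- ctrl.current_wrist_torque(): the same for the moment, N m.
- ctrl.current_grip_width(): opening from 0.0 (shut) to 1.0 (fully open).
- ctrl.current_grasp_force(): force on a finger pad.
Only numpy, scipy, OpenCV 4.12 (cv2) and the standard library are available. Lean on these libraries where they do the work, as an engineer would, in place of code of your own. Each camera call takes 0.05 s, during which the arm holds its last target. There are 200 camera calls.

## Task

The clean green seed-counting paddle stands in the sloping drying rack under the lamp bar, its lower edge under two blue clips. Slide it up along the slope until it is out from under the clips, then hang it by its opening on the hook, in front of the blue paddle that is already hanging there. Do not hit the lamp, leave the blue paddle hanging where it is and the other things on the bench undisturbed, and let go of the green one once it hangs straight and still.

Things in the scene. Friction and masses are not known exactly. Their poses are not given: they have to be found in the camera images.
- green_tab (a point): Centre of the grip tab (30 mm wide, 45 mm high, 12 mm thick) of the green paddle to be hung: 20 mm below its top end, 25 mm above its foot, where the wider top bar starts. Axes: z along the paddle from blade to tab, y across its width, x through its thickness. At the start it leans 35 degrees from vertical, tab towards the robot, x axis away from the robot and up.
- green_eye (a point): Middle of the underside of the green paddle's top bar, the edge that must rest on the hook; 35 mm below green_tab, same axes. The paddle is a rigid plate, 175 mm long, about 60 g: tab, top bar (66 wide, 10 high, 8 thick), below it an opening 46 wide and 45 high between 10 mm side bars, then a dimpled blade 80 wide, 75 high, 6 thick.
- blue_eye (a point): The same point on the blue paddle, which has the same shape and axes and already hangs upright on the hook, 45 to 58 mm from hook towards the post. Its tab ends 55 mm above this point, its blade 120 mm below it.
- rack: Fixed drying rack. Origin on the bench; z up, x away from the robot, y across. White base plate 280 mm wide, from 60 mm before to 110 mm beyond the origin in x. A steel board slopes 35 degrees from vertical, its top towards the robot; 104 mm wide, it ends 94 mm up the slope from the ledge. Nothing lies beside or under the grip tab. Thin lamp posts at y = 128 mm either side, x = 90 mm.
- ledge (a point): Middle of the ledge at the foot of the sloping board, on which the green paddle's lower edge stands, 155 mm from green_tab; 32 mm above the bench; same axes as the rack. Side walls and two blue clips overhang the lowest 30 mm of the blade's side edges (5 mm play over it, 4 mm each side): it can leave only by sliding more than 30 mm up the slope, parallel to the board.
- lamp: Fixed lamp bar on the rack, 270 mm long (along y), 24 mm deep, 22 mm high; origin at its middle, 308 mm above the bench, 24 mm to the robot's side of the rack's origin and about 150 mm above the grip tab. A gripper pointing straight down does not fit under it; one tilted about 35 degrees, in line with the paddle, coming from the robot's side, does.
- hook (a point): Middle of the top face of the hook, a level flat bar 14 mm wide, 8 mm thick, its top face 230 mm above the bench. It starts at a post 85 mm from this point along +x and points along -x, roughly towards the robot. y across, z up. The post is 24 mm wide and ends 4 mm above the bar; the stand is fixed, its base 130 mm square and 12 mm high.
- hook_tip (a point): Top of the hook's upturned end, 57 mm from hook along -x and 18 mm above the bar's top face; the end is 6 mm thick and 14 mm wide. Same axes as hook.
- cup: Bystander: loose beige sample cup, 72 mm across, 70 mm high; origin at the centre of its underside.
- bottle: Bystander: loose white bottle, 66 mm across, 170 mm high; origin at the centre of its underside.
- scoop: Bystander: loose yellow hand scoop lying on the bench, about 160 mm long, 30 mm high; origin near its middle, on the bench.
Things that resemble listed ones, but are neither listed nor needed, are in the scene too. Of the things that look like the part that bears hook, the middle-sized one is meant.

How it is judged (in metres and radians):
On the way:
1. the green paddle has been drawn out of the rack, more than 90 mm from where it stood (distance of green_eye from where it was at the start of the episode above 0.09 m), for 0.1 s.
At the end, for the whole second after the job is handed in: Both paddles hang on the hook, green between the upturned end and blue: the underside of each top bar from 6 mm below to 10 mm above the hook bar's top face, within 25 mm of its middle sideways, each paddle within 0.25 rad of upright, for a second after release (x of green_eye in the frame of hook between -0.056 and 0.085 m and y of green_eye in the frame of hook between -0.025 and 0.025 m and z of green_eye in the frame of hook between -0.006 and 0.01 m and angle between each of green_eye, blue_eye's own z axis and vertical below 0.25 rad and x of blue_eye in the frame of hook between -0.056 and 0.085 m and y of blue_eye in the frame of hook between -0.025 and 0.025 m and z of blue_eye in the frame of hook between -0.006 and 0.01 m and x of green_eye in the frame of blue_eye below -0.012 m); the robot touches nothing.
It fails at once if the blue paddle is dislodged: its eye moves more than 30 mm from where it hung (distance of blue_eye from where it was at the start of the episode above 0.03 m).
It fails at once if the robot or the paddle hits the lamp with more than 8 N (contact force between lamp and anything else above 8 N).
It fails at once if a bystander (cup, bottle or scoop) is moved more than 30 mm (distance of any of cup, bottle, scoop from where it was at the start of the episode above 0.03 m).
It also fails if it takes over 58 s, if anything falls off the work surface, if the arm or the gripper's body presses on something with over 40 N, if the wrist force passes 120 N, or if a joint passes its speed limit or range.

## Working session

There is one attempt and no reset: what is moved stays moved. The work goes in short steps, each a Python script; the robot and the scene stay as the last script left them, time stands still between calls to the robot, and variables do not carry over. Pictures are saved under pics/ and viewed, at most 11 in all, crops included, and the job is handed in when it is done.

```bash
mkdir -p pics
python3 - <<'E'
from bench import ctrl
import cv2,numpy as np
np.set_printoptions(precision=4,suppress=True)
for n in("scene","top"):
    im=ctrl.read_camera(n); cv2.imwrite(f"pics/{n}0.png",cv2.resize(im,(800,600),interpolation=cv2.INTER_CUBIC)); cv2.imwrite(f"{n}_raw.png",im)
    print(n,ctrl.camera_params(n))
print(ctrl.camera_params("wrist"),ctrl.current_eef_rot())
E
```

```text
scene {'fx': 390.65092324736924, 'fy': 390.65092324736924, 'cx': 255.31989883973657, 'cy': 184.17862043253945, 'pose': array([[ 0.248 , -0.6365,  0.7303,  1.5917],
       [ 0.9688,  0.1611, -0.1886, -0.2432],
       [ 0.0024,  0.7542,  0.6566,  1.0715],
       [ 0.    ,  0.    ,  0.    ,  1.    ]])}
top {'fx': 469.3390428651788, 'fy': 469.3390428651788, 'cx': 260.7017923415919, 'cy': 195.18167214242553, 'pose': array([[ 0.0195,  0.9941, -0.107 ,  0.4273],
       [-0.9998,  0.0203,  0.0067,  0.0035],
       [ 0.0089,  0.1068,  0.9942,  1.6996],
       [ 0.    ,  0.    ,  0.    ,  1.    ]])}
{'fx': 334.076041600804, 'fy': 334.076041600804, 'cx': 252.69838013429606, 'cy': 193.94104229254674, 'T_tool_cam': array([[-0.0011,  0.9582,  0.2861,  0.0818],
       [ 1.    ,  0.0011,  0.0004, -0.0006],
       [ 0.    ,  0.2861, -0.9582, -0.2092],
       [ 0.    ,  0.    ,  0.    ,  1.    ]])} [[ 0.9654  0.2607 -0.0001]
 [ 0.2607 -0.9654  0.001 ]
 [ 0.0001 -0.001  -1.    ]]
```

View pics/scene0.png

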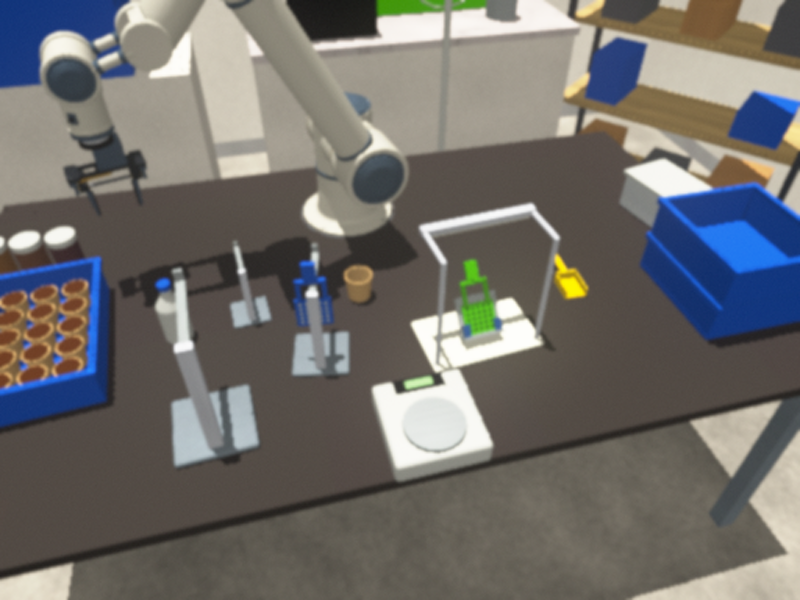

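View pics/top0.png

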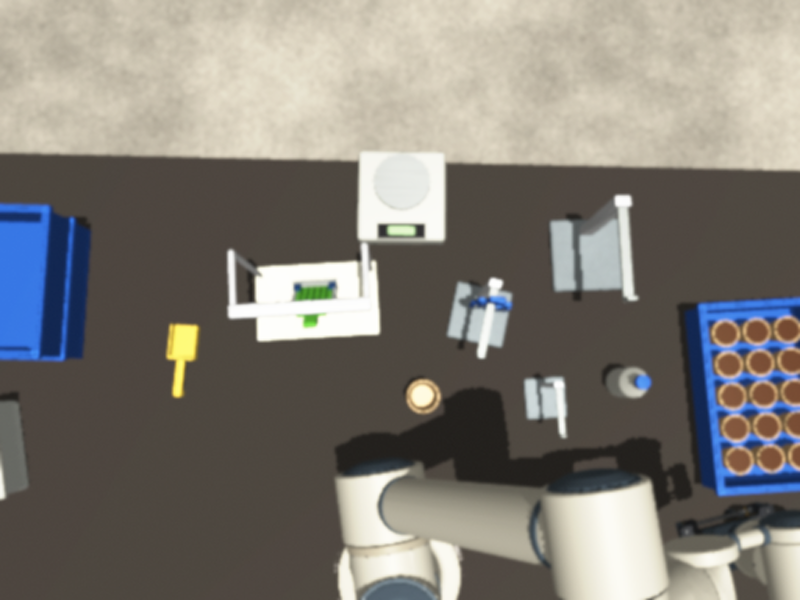

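Scene: the middle stand carries the blue paddle, with its bar running from the post at (495,283) to the tip at (483,355) in the top view. The green tab is at about (312,320) in the top view, under the lamp bar that runs (230,310)–(370,305). I'll take enlarged crops for closer pixel positions.

```bash
cat > h.py <<'E'
import numpy as np,cv2
from bench import ctrl
np.set_printoptions(precision=4,suppress=True)
def cam(n,q=None):
    c=ctrl.camera_params(n)
    if n=="wrist":
        T=np.eye(4);T[:3,:3]=ctrl.current_eef_rot();T[:3,3]=ctrl.current_tool_pos();c["pose"]=T@c["T_tool_cam"]
    return c
def ray(c,p):
    d=np.array([(p[0]-c["cx"])/c["fx"],-(p[1]-c["cy"])/c["fy"],-1]);P=np.array(c["pose"])
    return P[:3,3],P[:3,:3]@d
def atz(c,p,z):
    o,d=ray(c,p);return o+d*(z-o[2])/d[2]
def proj(c,X):
    P=np.array(c["pose"]);v=P[:3,:3].T@(np.asarray(X)-P[:3,3])
    return np.array([c["cx"]+c["fx"]*v[0]/-v[2],c["cy"]-c["fy"]*v[1]/-v[2]])
def tri(*cp):
    A=np.zeros((3,3));b=np.zeros(3)
    for c,p in cp:
        o,d=ray(c,p);d=d/np.linalg.norm(d);M=np.eye(3)-np.outer(d,d);A+=M;b+=M@o
    return np.linalg.solve(A,b)
E
python3 - <<'E'
from h import *
t=cv2.imread("top_raw.png");s=cv2.imread("scene_raw.png")
def cr(im,x,y,w=80,h=60): return cv2.resize(im[y:y+h,x:x+w],(400,300),interpolation=cv2.INTER_CUBIC)
cv2.imwrite("pics/crops.png",np.vstack([np.hstack([cr(t,160,155),cr(t,280,170)]),np.hstack([cr(s,265,155),cr(s,165,150)])]))
c=cam("top");f=lambda u,v,z:atz(c,(u/1.5625,v/1.5625),z)
for k in [(230,310,.319),(370,305,.319),(312,320,.17),(495,283,.234),(483,355,.248),(258,340,.0),(380,333,0.),(377,262,0),(625,200,.35),(630,298,.35),(422,395,.07),(638,381,.17)]:print(k,f(*k))
E
```

```text
(230, 310, 0.319) [0.5595 0.3287 0.319 ]
(370, 305, 0.319) [0.5744 0.0648 0.319 ]
(312, 320, 0.17) [0.5563 0.1918 0.17  ]
(495, 283, 0.234) [ 0.6332 -0.1825  0.234 ]
(483, 355, 0.248) [ 0.4871 -0.1579  0.248 ]
(258, 340, 0.0) [0.5216 0.336  0.    ]
(380, 333, 0.0) [0.5435 0.0541 0.    ]
(377, 262, 0) [0.7101 0.0651 0.    ]
(625, 200, 0.35) [ 0.7799 -0.412   0.35  ]
(630, 298, 0.35) [ 0.594 -0.419  0.35 ]
(422, 395, 0.07) [ 0.4036 -0.0438  0.07  ]
(638, 381, 0.17) [ 0.4427 -0.4898  0.17  ]
```

View pics/crops.png

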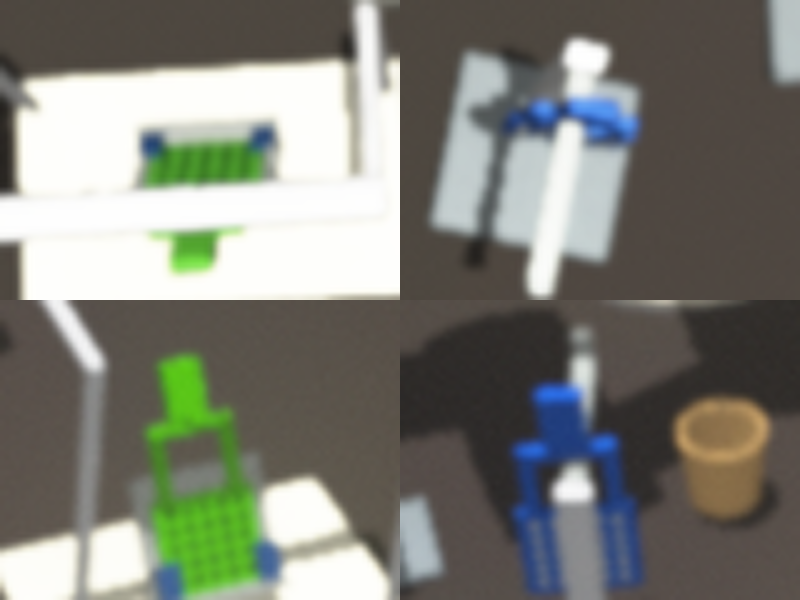

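Crop pixels:
- **Green tab:** its top end is at (193,268) in the top crop and (182,357) in the scene crop.
- **Hook tip:** (540,292) in the top crop and (582,328) in the scene crop.
- **Post top:** (587,52) in the top crop.

Next I'll compute rough poses and check which tool flips are reachable.

```bash
cat >> h.py <<'E'
def frame(yaw):  # yaw deg: x away, y left
    a=np.radians(yaw);return np.array([np.cos(a),np.sin(a),0]),np.array([-np.sin(a),np.cos(a),0]),np.array([0,0,1.])
def tool(yaw,tilt,s):
    """fingers along (sin tilt * u, -cos tilt); tool x = s*(cos tilt u, sin tilt)"""
    u,v,w=frame(yaw);t=np.radians(tilt);z=np.sin(t)*u-np.cos(t)*w;x=s*(np.cos(t)*u+np.sin(t)*w)
    return np.stack([x,np.cross(z,x),z],1)
E
python3 - <<'E'
from h import *
T=cam("top");S=cam("scene")
tp=lambda u,v,ox,oy:(ox+u/5-.4,oy+v/5-.4)
print("tabtop",tri((T,tp(193,268,160,155)),(S,tp(182,57,265,155))))
print("tip",tri((T,tp(140,292,280,170)),(S,tp(182,28,165,150))), atz(T,tp(140,292,280,170),.248))
print("post",atz(T,tp(187,52,280,170),.234),atz(T,tp(187,52,280,170),.234)-atz(T,tp(140,292,280,170),.248))
print("lamp ends", atz(T,tp(383,193,160,155),.319))
tab=np.array([.545,.192,.16])
for s in(1,-1):
  for nm,p,R in [("grasp",tab+.019*tool(4,35,s)[:,2],tool(4,35,s)),("out",tab+.13*np.array([-.57,0,.82]),tool(4,35,s)),("hook",[.52,-.165,.30],tool(-10,0,s)),("lookrack",tab+np.array([-.15,0,.14]),tool(4,35,s)),("lookhook",[.40,-.15,.38],tool(-10,20,s))]:
    print(s,nm,ctrl.ik(np.array(p),R))
E
```

```text
tabtop [0.5448 0.1972 0.182 ]
tip [ 0.4843 -0.1532  0.2518] [ 0.4845 -0.1533  0.248 ]
post [ 0.6368 -0.1831  0.234 ] [ 0.1523 -0.0299 -0.014 ]
lamp ends [0.5803 0.0667 0.319 ]
1 grasp [ 18.9894  18.2579 117.4604 -40.2464  13.2745 141.8537]
1 out [ 24.2393  -0.4804 114.73   -20.6736  34.1967 124.1391]
1 hook [-23.8766  16.0095  76.9959  -0.      86.9946  76.1234]
1 lookrack [ 31.8944  -9.2393 116.0876 -22.8419  43.7308 130.3712]
1 lookhook [-36.9196  -9.6602  96.4572   9.2074  75.4054  62.1535]
-1 grasp [ 18.9894  18.2579 117.4604 -40.2464  13.2745 -38.1463]
-1 out [ 24.2393  -0.4804 114.73   -20.6736  34.1967 -55.8609]
-1 hook [ -23.8766   16.0095   76.9959   -0.       86.9946 -103.8766]
-1 lookrack [ 31.8944  -9.2393 116.0876 -22.8419  43.7308 -49.6288]
-1 lookhook [ -36.9196   -9.6602   96.4572    9.2074   75.4054 -117.8465]
```

Run:
```python
from h import *
import pickle
ctrl.command_gripper(1.0)
p=np.array(ctrl.current_tool_pos());p[2]=.42;ctrl.move_l(p,vel=.25)
tab=np.array([.545,.192,.16])
out={}
for n,P,R in [("hook",np.array([.38,-.15,.40]),tool(-11,20,-1)),("rack",tab+np.array([-.17,0,.15]),tool(4,35,-1))]:
    ctrl.goto(P,R);out[n]=cam("wrist");im=ctrl.read_camera("wrist");cv2.imwrite(f"{n}_w.png",im)
    cv2.imwrite(f"pics/w_{n}.png",cv2.resize(im,(800,600),interpolation=cv2.INTER_CUBIC))
pickle.dump(out,open("cams.pkl","wb"));print(ctrl.current_t())
```

```text
5.2083
```

View pics/w_hook.png

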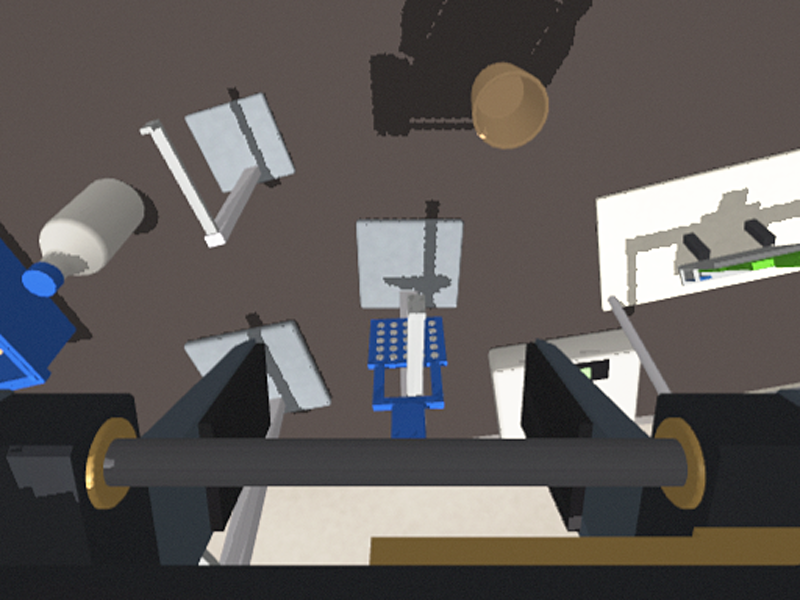

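View pics/w_rack.png

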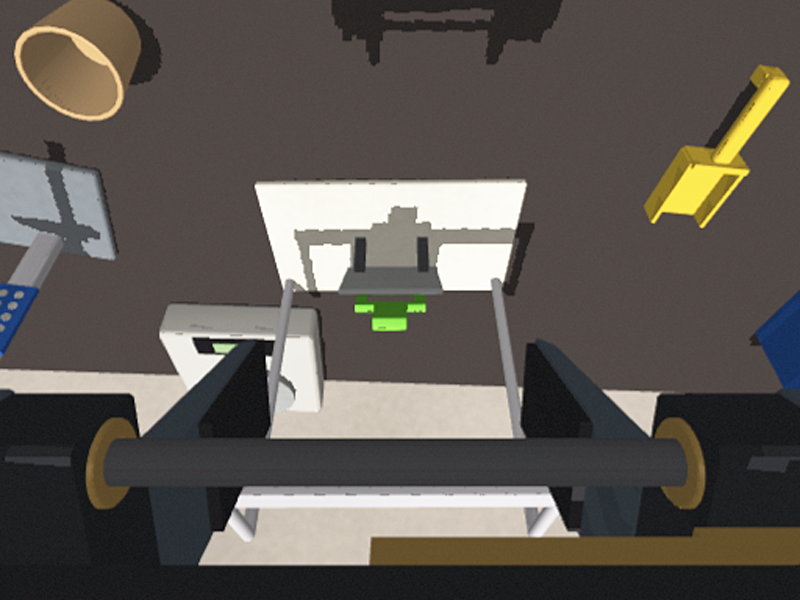

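Rack view: the tab's end face is at about (389,325) and the base plate's robot-side corners are at (257,182) and (526,181). Hook view: the bar runs from the tip at about (413,312) to the post at about (416,395). I'll make one enlarged crop of both.

Run:
```python
from h import *
a=cv2.imread("hook_w.png");b=cv2.imread("rack_w.png")
f=lambda im,x,y:cv2.resize(im[y:y+100,x:x+66],(396,600),interpolation=cv2.INTER_CUBIC)
cv2.imwrite("pics/c2.png",np.hstack([f(a,230,180),f(b,215,150)]))
```

```text
(no output)
```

View pics/c2.png

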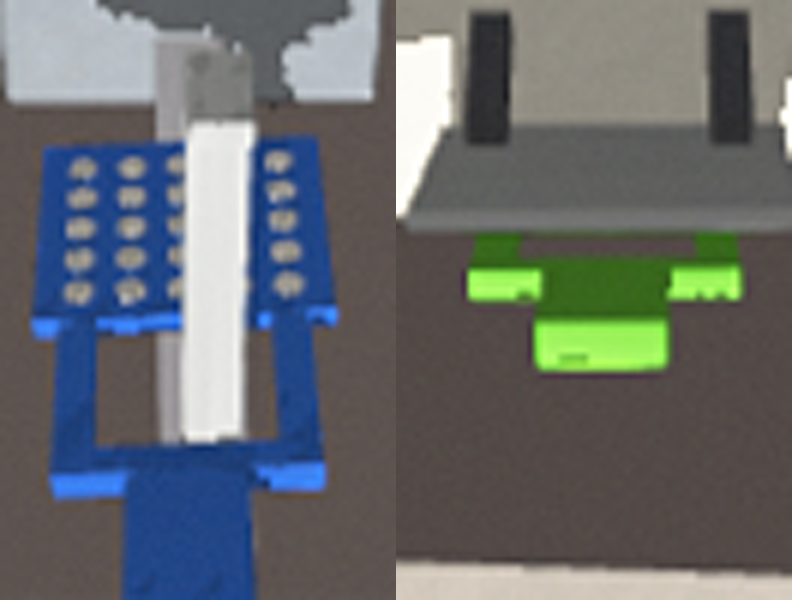

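Run:
```python
from h import *
import pickle
C=pickle.load(open("cams.pkl","rb"));H=C["hook"];R=C["rack"]
g=lambda u,v,ox,oy:(ox+u/6-.42,oy+v/6-.42)
tf=atz(H,g(221,120,230,180),.248); bb=atz(H,g(213.5,440,230,180),.230)
d=bb-tf;yaw=np.degrees(np.arctan2(d[1],d[0]));print("tip front",tf,"at blue",bb,"len",np.linalg.norm(d[:2]),"yaw",yaw)
u,v,w=frame(yaw);hk=tf+.060*u;hk[2]=.230;print("hook",hk)
e=atz(R,g(205.5,345,215,150),.032+.175*np.cos(np.radians(35)));print("tab end",e)
s=1.5625
a=[atz(R,(x/s-.2,y/s-.2),.006) for x,y in((257,183),(526,182))];dd=a[1]-a[0];print("plate",a,np.linalg.norm(dd),np.degrees(np.arctan2(dd[1],dd[0])))
l=[atz(R,g(x,345,215,150),e[2]) for x in(139,272)];print("tab w",l[1]-l[0],np.linalg.norm(l[1]-l[0]))
T=cam("top");S=cam("scene")
print("tri",tri((R,g(205.5,370,215,150)),(S,(301.4-.4,166.4-.4))))
ur=frame(4)[0];P=a[0]+dd/2; print("rack origin~",P+.06*ur)
print("w span",[atz(H,g(x,120,230,180),.248) for x in(187,257)])
```

```text
tip front [ 0.4809 -0.1527  0.248 ] at blue [ 0.5913 -0.1728  0.23  ] len 0.1122302041363495 yaw -10.357633583503011
hook [ 0.54   -0.1635  0.23  ]
tab end [0.545  0.1985 0.1754]
plate [array([0.5416, 0.0613, 0.006 ]), array([0.5218, 0.3365, 0.006 ])] 0.27588770419841396 94.13149327459712
tab w [-0.002   0.0292  0.    ] 0.02926276027475007
tri [0.5453 0.1991 0.1821]
rack origin~ [0.5915 0.2031 0.006 ]
w span [array([ 0.4796, -0.1594,  0.248 ]), array([ 0.4823, -0.1455,  0.248 ])]
```

Run:
```python
from h import *
R=tool(4.1,35,-1);z=R[:,2];g=np.array([.545,.1985,.1754])+.018*z+.019*z
ctrl.goto(g-.13*z,R);ctrl.move_l(g-.04*z,vel=.12)
print(ctrl.move_l(g,vel=.05,contact_N=5),ctrl.current_tool_pos()-g)
ctrl.command_gripper(0.0);print("grip",ctrl.current_grip_width()*91,ctrl.current_grasp_force(),ctrl.current_contact_force())
for d in(.02,.05,.15):
    ctrl.move_l(g-d*z,vel=.06 if d<.1 else .12);print(d,ctrl.current_contact_force(),ctrl.current_grip_width()*91)
ctrl.move_l(g-.15*z+np.array([-.05,-.03,.04]),vel=.15)
c=cam("wrist");cv2.imwrite("pics/w_out.png",cv2.resize(ctrl.read_camera("wrist"),(800,600)));print(ctrl.current_tool_pos(),ctrl.current_t())
```

```text
False [-0.0001  0.      0.0002]
grip 0.33256828514276643 17.403588977758773 [-20.5958   6.0509  29.687 ]
0.02 [ 0.6637 -0.2069 -0.804 ] 0.5296224163602409
0.05 [ 0.7117 -0.0279  0.3294] 0.440521929419499
0.15 [-0.0668 -0.336  -0.1028] 0.07955063346506869
[0.4308 0.164  0.3074] 11.8083
```

View pics/w_out.png

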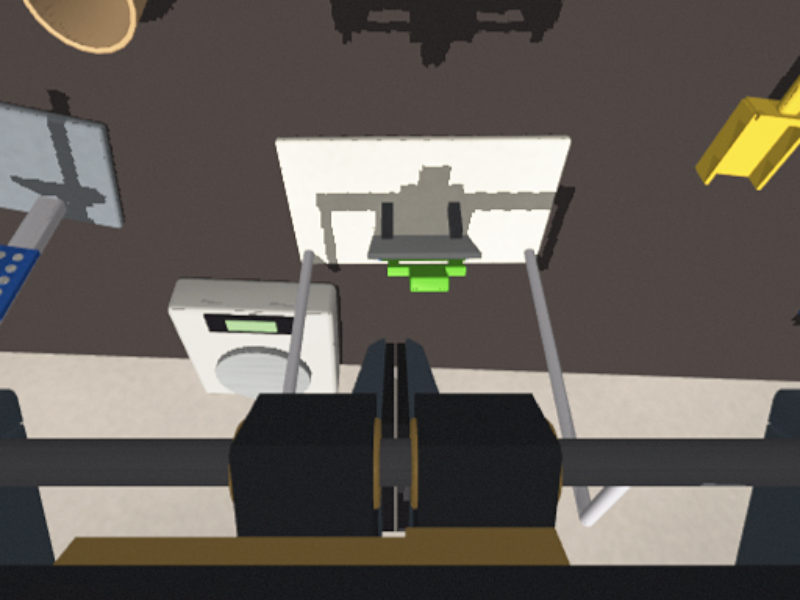

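The grasp missed. The fingers are fully shut with nothing between them, and the green paddle is still in the rack, with its tab end at (430,284). I'll re-triangulate it from the two wrist views, which also checks the calibration.

Run:
```python
from h import *
import pickle
R=pickle.load(open("cams.pkl","rb"))["rack"];s=1.5625
c=cam("wrist");im=ctrl.read_camera("wrist");cv2.imwrite("out_w.png",im)
pickle.dump(c,open("cam_out.pkl","wb"))
g=lambda u,v,ox,oy:(ox+u/6-.42,oy+v/6-.42)
p1=g(205.5,345,215,150);p2=(430/s-.2,284/s-.2)
print("tri",tri((R,p1),(c,p2)),"plane",atz(c,p2,.1754))
print("tri3",tri((R,p1),(c,p2),(cam("top"),(160+193/5-.4,155+264/5-.4)),(cam("scene"),(301,166.2))))
for n,C in(("R",R),("out",c)):
    print(n,"TCP px",proj(C,np.array(C["pose"])[:3,3]-np.array(C["pose"])[:3,:3]@np.array(c["T_tool_cam"])[:3,:3].T@np.array(c["T_tool_cam"])[:3,3])*s)
X=np.array([.545,.1985,.1754])
print("reproj",proj(c,X)*s,proj(R,X)*s,p2,"top",proj(cam("top"),X),"scene",proj(cam("scene"),X))
# plate corners second view
for q in((277,139),(570,137)):print(atz(c,(q[0]/s-.2,q[1]/s-.2),.006))
# hook stand shadow-free check: lamp width in out view
b=cv2.resize(im[150:250,200:350],(750,500),interpolation=cv2.INTER_CUBIC);cv2.imwrite("pics/c3.png",b)
```

```text
tri [0.5349 0.1978 0.1825] plane [0.5428 0.1989 0.1754]
tri3 [0.5442 0.1984 0.177 ]
R TCP px [393.7836 345.7381]
out TCP px [393.7836 345.7381]
reproj [428.8569 285.5212] [388.7632 323.6048] (275.0, 181.56) top [197.3072 208.0609] scene [300.538  167.4312]
[0.5411 0.0608 0.006 ]
[0.5196 0.3353 0.006 ]
```

View pics/c3.png

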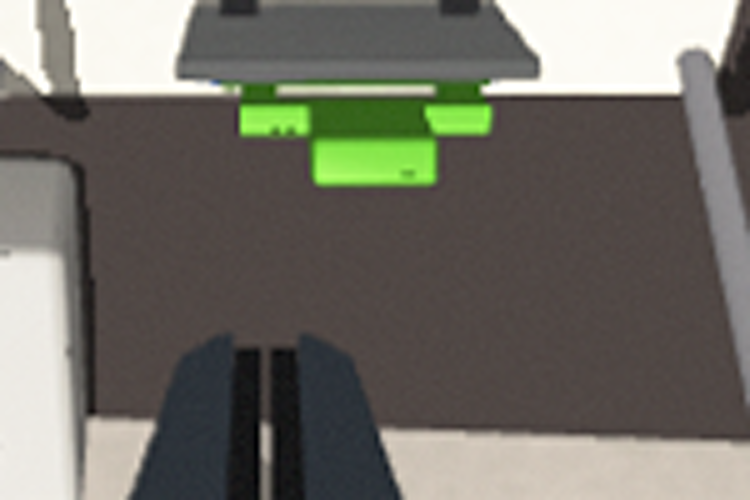

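The position is confirmed to within about 2 mm and the paddle hasn't moved, so something went wrong during closing. I'll repeat the approach, close in steps, and log forces and images.

Run:
```python
from h import *
R=tool(4.1,35,-1);z=R[:,2];g=np.array([.545,.1985,.1754])+.037*z
ctrl.command_gripper(1.0);F0=ctrl.current_contact_force();print("F0",F0)
ctrl.goto(g-.12*z,R);ctrl.move_l(g-.03*z,vel=.15);ctrl.move_l(g,vel=.06)
ims=[]
def log(n):
    ims.append(ctrl.read_camera("wrist")[150:300,150:350]);print(n,ctrl.current_grip_width(),ctrl.current_grasp_force(),ctrl.current_contact_force(),ctrl.current_t())
log("open")
for o in(.6,.45,.36):
    ctrl.command_gripper(o);log(o)
s=ctrl.read_camera("scene")[130:230,230:363]
r=lambda i:cv2.resize(i,(400,300),interpolation=cv2.INTER_CUBIC)
cv2.imwrite("pics/g.png",np.vstack([np.hstack([r(ims[0]),r(ims[2])]),np.hstack([r(ims[3]),r(s)])]))
```

```text
F0 [-0.4272 -0.0754 -0.172 ]
open 1.0003745412920335 0.0 [-0.8925 -0.6664  0.2782] 15.175
0.6 0.5999438513842509 0.0 [-0.0144 -0.73    0.4597] 15.9417
0.45 0.4523583220960992 0.0 [-0.2891 -0.8758 -0.231 ] 16.4167
0.36 0.35992100550507267 0.0 [-0.0867 -0.6254 -0.4551] 16.825
```

View pics/g.png

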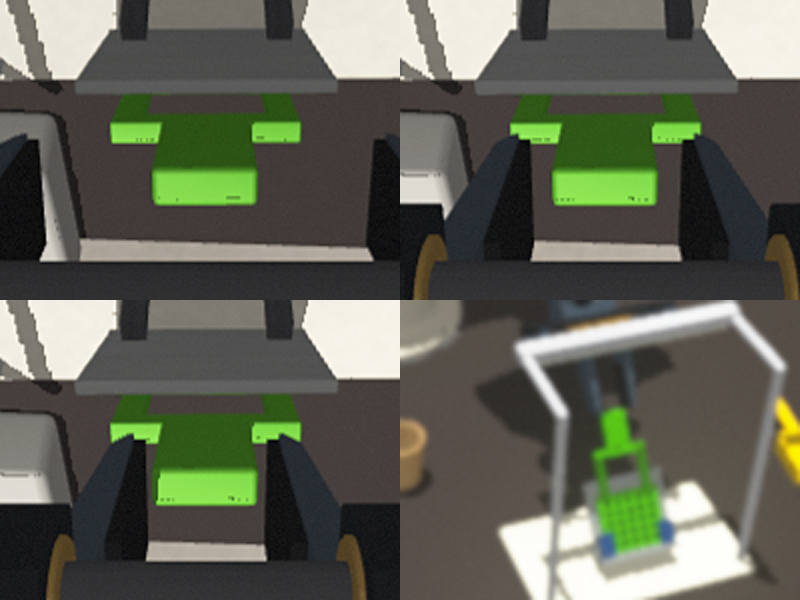

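The picture shows the fingertips level with the tab's end (scene crop tips at (598,405) and (632,403), tab end at (613,408)). The wrist view agrees: the real tips sit about 40 mm behind the nominal TCP, so the first closing happened above the tab. I'll advance at 0.55 opening until the tips touch the top bar's shoulders, back off slightly, and grip.

Run:
```python
from h import *
R=tool(4.1,35,-1);z=R[:,2];g=np.array(ctrl.current_tool_pos())
for d in(.03,.04,.05,.055):print(d,ctrl.ik(g+d*z,R))
ctrl.command_gripper(.55)
for D in(.055,.05,.045,.04):
    try: hit=ctrl.move_l(g+D*z,vel=.04,contact_N=4);break
    except ctrl.MotionError as e:print(D,e)
p=np.array(ctrl.current_tool_pos());print(hit,(p-g)@z,ctrl.current_contact_force())
if hit: ctrl.move_l(p-.005*z,vel=.05)
ctrl.command_gripper(0.0)
print("grip",ctrl.current_grip_width()*91,ctrl.current_grasp_force(),ctrl.current_contact_force(),(ctrl.current_tool_pos()-g)@z,ctrl.current_t())
```

```text
0.03 [ 18.8042  22.7522 115.4069 -47.5646  11.3772 -30.8701]
0.04 [ 18.5982  24.0073 115.1934 -51.3411  10.5963 -27.1809]
0.05 [ 18.3976  25.2547 114.9484 -55.5218   9.8945 -23.0881]
0.055 [ 18.2993  25.8752 114.8143 -57.7654   9.5747 -20.8886]
True 0.045171539139226884 [-4.5483 -0.252  10.7576]
grip 29.775683256296325 29.997498393058777 [ 1.1664  0.4479 -0.7627] 0.04025476993373942 19.075
```

Run:
```python
from h import *
R=tool(4.1,35,-1);z=R[:,2];p=np.array(ctrl.current_tool_pos())
for d in(.02,.05,.15):
    ctrl.move_l(p-d*z,vel=.07 if d<.1 else .15);print(d,ctrl.current_contact_force(),ctrl.current_grip_width()*91)
q=p-.15*z+np.array([-.04,-.03,.04]);ctrl.move_l(q,vel=.2)
U=tool(-10.4,0,-1);u=frame(-10.4)[0];hk=np.array([.540,-.1635,.230])
q[2]=max(q[2],.30);m=np.array([.42,.12,.30])
ctrl.move_l(m,vel=.15,ori=tool(4.1,0,-1))
t=hk-.115*u;t[2]=.30;ctrl.move_l(t,vel=.2,ori=U)
t[2]=.235;ctrl.move_l(t,vel=.1)
print(ctrl.current_tool_pos(),ctrl.current_grip_width()*91,ctrl.current_t(),ctrl.current_contact_force())
import pickle
pickle.dump(cam("wrist"),open("cam_pre.pkl","wb"))
w=ctrl.read_camera("wrist");s=ctrl.read_camera("scene");tt=ctrl.read_camera("top")
for n,i in(("w",w),("s",s),("t",tt)):cv2.imwrite(f"pre_{n}.png",i)
r=lambda i,w=400,h=300:cv2.resize(i,(w,h),interpolation=cv2.INTER_CUBIC)
cv2.imwrite("pics/pre.png",np.vstack([np.hstack([r(w),r(w[130:280,150:350])]),np.hstack([r(s[125:200,155:255]),r(tt[170:245,270:370])])]))
```

```text
0.02 [ 0.1728 -0.4445 -0.9525] 29.917440311255625
0.05 [-0.0022  0.0923 -1.2586] 29.714635236644487
0.15 [-0.4531 -0.4786 -1.3082] 29.473348330931497
[ 0.4272 -0.1428  0.2355] 29.790190113157557 24.5917 [ 0.359   0.0321 -1.0109]
```

View pics/pre.png

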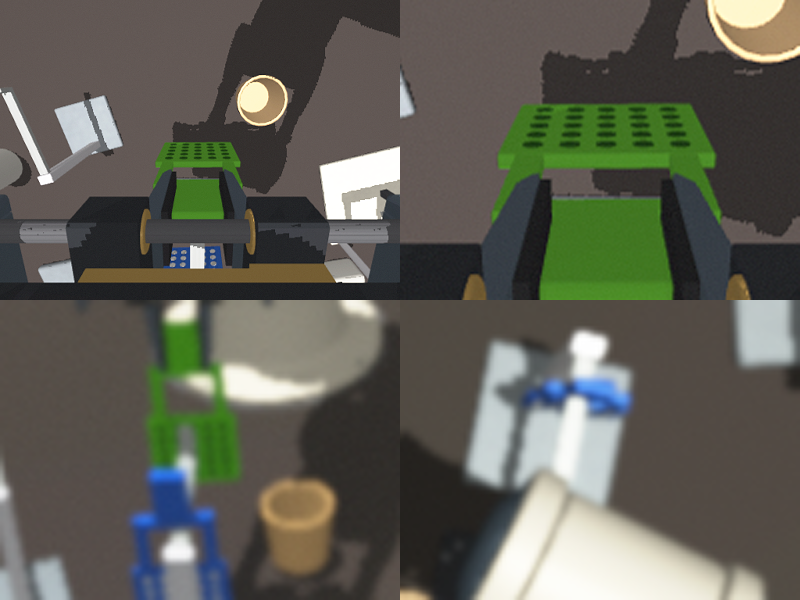

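Picture: the paddle is upright in the fingers and square to them. In the scene crop its top bar is at about row 368 (x 148–226), the blade's top edge at about row 415 (x 150–238), and the hook tip at about (185,432). I'll check these numerically against the predicted eye position.

Run:
```python
from h import *
import pickle
T=np.array(ctrl.current_tool_pos());u,v,w=frame(-10.4);E=T+.0223*w
S=cam("scene");W=pickle.load(open("cam_pre.pkl","rb"))
cs=lambda X:(proj(S,X)+.4-np.array([155,125]))*4+np.array([0,300])
cw=lambda X:(proj(W,X)+.25-np.array([150,130]))*2+np.array([400,0])
for n,X in [("bar top back L",E+.01*w+.004*u+.033*v),("bar top back R",E+.01*w+.004*u-.033*v),("blade top back L",E-.045*w+.003*u+.04*v),("blade topR",E-.045*w+.003*u-.04*v),("blade bot backL",E-.12*w+.003*u+.04*v),("blade bot backR",E-.12*w+.003*u-.04*v),("hooktip",np.array([.481,-.1527,.248])+.003*u)]:print(n,cs(X))
for n,X in [("blade top frontL",E-.045*w-.003*u+.04*v),("blade top frontR",E-.045*w-.003*u-.04*v),("blade botL",E-.12*w-.003*u+.04*v),("blade botR",E-.12*w-.003*u-.04*v)]:print(n,cw(X))
```

```text
bar top back L [223.4334 370.2761]
bar top back R [149.0762 373.0715]
blade top back L [235.4921 418.8324]
blade topR [147.7003 422.2799]
blade bot backL [240.8629 482.4378]
blade bot backR [156.0119 485.9551]
hooktip [186.2244 425.6543]
blade top frontL [712.9562 151.5741]
blade top frontR [494.519  151.7952]
blade botL [688.5951 100.4849]
blade botR [519.7057 100.6531]
```

Run:
```python
from h import *
u,v,w=frame(-10.4);hk=np.array([.540,-.1635,.230])
t=hk-.020*u;t[2]=.2355
print("in hit",ctrl.move_l(t,vel=.06,contact_N=4),ctrl.current_tool_pos(),ctrl.current_contact_force())
d=t.copy();d[2]=.198
if np.linalg.norm(ctrl.current_tool_pos()-t)<.003:
    print("down hit",ctrl.move_l(d,vel=.02,contact_N=2.5),ctrl.current_tool_pos(),ctrl.current_contact_force(),ctrl.current_wrist_torque(),ctrl.current_t())
s=ctrl.read_camera("scene");cv2.imwrite("hung_s.png",s)
```

```text
in hit False [ 0.5201 -0.1598  0.2356] [ 0.0381  1.1637 -0.0684]
down hit True [ 0.5204 -0.1599  0.2051] [-0.1495  1.2304  5.7997] [ 0.1133 -0.1156 -0.0409] 27.8417
```

Run:
```python
from h import *
p=np.array(ctrl.current_tool_pos());p[2]+=.001
ctrl.move_l(p,vel=.02)
ctrl.command_gripper(.42);ctrl.command_gripper(.65);ctrl.sleep(.5);print(ctrl.current_contact_force(),ctrl.current_tool_pos())
p=np.array(ctrl.current_tool_pos());p[2]+=.03;ctrl.move_l(p,vel=.05);p[2]+=.10;ctrl.move_l(p,vel=.15)
p[0]-=.12;ctrl.move_l(p,vel=.2);ctrl.sleep(1.)
s=ctrl.read_camera("scene");w=ctrl.read_camera("wrist");s2=cv2.absdiff(s,(ctrl.sleep(.5),ctrl.read_camera("scene"))[1]);print("motion",s2[120:230,150:260].max(),ctrl.current_t(),ctrl.current_contact_force())
r=lambda i:cv2.resize(i,(400,300),interpolation=cv2.INTER_CUBIC)
cv2.imwrite("pics/fin.png",np.hstack([r(s[125:200,155:255]),r(w)]))
u,v,_=frame(-10.4);E=np.array([.540,-.1635,.230])-.02*u
for yy in(.033,-.033):print((proj(cam("scene"),E+yy*v+[0,0,.01])+.4-[155,125])*4)
```

```text
[ 0.3656  0.534  -0.2113] [ 0.5204 -0.1598  0.2061]
motion 13 33.4833 [-0.0038  0.0261  0.543 ]
[224.072  157.3796]
[146.9542 160.5084]
```

View pics/fin.png

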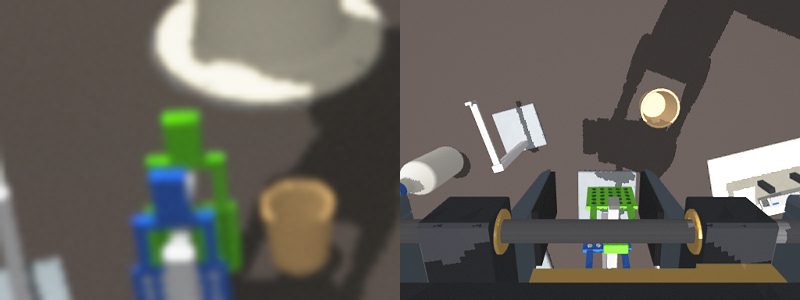

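The scene crop shows green hanging upright in front of blue, with its bar corners at (147,158) and (226,157) against predicted (147,160) and (224,157). It is still, and the gripper is clear of everything.

```bash
python3 -c "
from bench import ctrl
print(ctrl.sign_off())"
```

```text
the job is handed in; nothing more can be done
None
```

The green paddle hangs upright and still on the hook in front of the blue one, the gripper is clear, and the job was handed in after about 33.5 s of robot time; the first grasp closed short of the tab, at its top end, and the second one held.

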